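# Clear the cement crumbs off the mixing plate

## Robot

A 6-joint arm with a two-finger parallel gripper is mounted at the origin on the work surface. World frame = base frame: x ahead of the robot, y to its left, z up, the work surface at z = 0. Lengths are in m, angles in rad, forces in N, time in s.
With the tool pointing down it reaches from about 0.35 to 0.975 m from the base axis. Payload 4.9 kg.
Tool frame: the origin (TCP) lies at the very end of the fingers, on their centre line; the grasp point (between the pads) lies 19 mm behind it; z points along the fingers, y is the line along which they close (so a half turn about z gives the same grasp; the last joint's range is limited). The gripper opens to 85 mm and grips with 20 to 120 N. Pads are 22 mm wide; open, the fingers measure 114 mm over their backs; the gripper's body (76 mm by 85 mm) begins 54 mm behind the grasp point. The pads swing forward as they close: fully open they stand 13 mm farther back than shut.
Start: joints at [-1.365, 0.053, 1.613, -0, 1.476, -0.119], TCP at [0.199, -0.592, 0.202] pointing down, gripper open.
Joint ranges: [-3.01, 3.01], [-1.01, 2.22], [0.06, 2.58], [-1.02, 4.17], [0.09, 2.62], [-3.14, 3.14]. Speed limits (rad/s): [2.57, 2.57, 3.14, 3.14, 3.14, 3.14].

## Interface

Orientations are given as a unit quaternion [w, x, y, z].
In Python, from plant import manip gives the robot as it stands.
- The arm moves only by the shell command python3 -m pendant 'ROWS'. ROWS is JSON, a list of rows, each a list of 3 entries, a list of its own where there are three numbers: the opening, from 0 (shut) to 1 (fully open), then the shift along the tool's x, y, z in units of 12 cm (1.0 is 12 cm), then the turn about the tool's z in units of pi rad (1.0 is pi rad). In form: [[gripper, [dx, dy, dz], roll], ...]. A call has 1 to 10 rows; each row is the pose to reach, as a shift and turn from the pose commanded when the call began, along the tool's axes at that moment, turning the shorter way round; what a row does not reach only later rows make up. A row lasts 1/10 s, in which the tool goes at most 50 mm and 8.59 degrees, less where a joint would pass 70% of its speed; a pose out of reach is approached as far as the arm can. A call with a number of a shift or a turn outside -1 to 1 is refused whole. A call with a gripper value outside its range is refused whole. The fingers move at their own pace and stop on an object; the grip force is fixed at half the most. Time passes only in rows, so rows that repeat a pose let the fingers close. It gives the time, the measured TCP pose, the force, the opening and the grip force at its end, in the units of the state.
- manip.state(): the state, without advancing time (a new reading comes with each control period).
- manip.grab_frame(name): name is "scene" or "top" or "wrist"; returns a dict with "img" (480x640x3 uint8, red, green, blue), "fx", "fy", "cx", "cy" (pixels), "eye" and "rotation" of the camera in the world; the wrist camera has in their place "tool_from_camera" (4x4, takes a point from camera to tool coordinates, whose origin is the TCP and whose axes are the flange's). Camera axes: x right, y down, z forward; pixel columns grow to the right and rows downward; lengths in m; the calibration is good to about 2 mm. A picture is of the moment at which its call begins: read the wrist's pose just before it. There is no depth.
- manip.job_done(): hands the job in; it is judged then, once.
The state is a dict: "time": time; "joint_pos": joint angles; "joint_vel": joint speeds; "joint_efforts": joint torques, N m; "tool_pos": TCP position; "tool_rot": TCP orientation; "contact_force": force on the tool from outside, world axes, zero at the start; "ft_torque": the same for the moment, N m; "gripper_width": opening from 0.0 (shut) to 1.0 (fully open); "grasp_force": force on a finger pad.
Only numpy, scipy, OpenCV 4.12 (cv2) and the standard library are available. Lean on these libraries where they do the work, as an engineer would, in place of code of your own. Each camera call takes 0.05 s, during which the arm holds its last target. There are 200 camera calls.

## Task

Clear the white mixing plate: with the closed fingers, sweep the four broken-off cement crumbs along the plate and over its edge into the open, undivided scrap tray. Push them only, do not pick up or lift any, and leave the round specimen and the ring mould standing where they are on the plate, and the stored specimen where it is in the divided rack at the other edge.

Things in the scene. Friction and masses are not known exactly. Their poses are not given: they have to be found in the camera images.
- plate: White mixing plate, fixed, 260 (its x) x 340 (its y) mm, flat top without a rim 45 mm above the bench; 15 mm thick slab on feet. Origin on the bench under its centre, z up; may be turned by up to about 12 degrees.
- tray: Scrap tray: plain open aluminium tray, no divider, fixed on the bench at the plate's +y or -y edge (varies), same yaw. Outside 260 (x) x 120 (y) x 26 mm high, walls and floor 4 mm. Its inner 15 mm lie under the plate's overhanging edge, so what goes over the edge drops in. Origin at the centre of its underside, 215 mm from the plate's origin.
- rack: The specimen rack: same aluminium tray but with one divider across it into two cells; fixed, at the other y edge of the plate, across from the scrap tray. Origin at the centre of its underside.
- specimen: Round cement test specimen, grey, loose, 60 mm diameter, 36 mm high, standing on the plate near the middle of its x width. Origin at the centre of its underside.
- mould: Steel ring mould, loose, 66 mm outside diameter, 40 mm high, standing on the plate near the middle of its x width. Origin at the centre of its underside.
- stored: Round cement specimen like the other, 60 mm diameter, 36 mm high, stored in the divided rack. Origin at the centre of its underside.
- crumb1: Broken-off crumb of hardened cement, grey, irregular blocky, about 27 x 23 x 15 mm high, some 15 g, loose on the plate. There are two crumbs in the strip along each long edge of the plate (70 to 94 mm to either side of its lengthwise centre line). Origin at the centre of its underside, any yaw.
- crumb2: Broken-off crumb of hardened cement, grey, irregular blocky, about 26 x 26 x 14 mm high, some 15 g, loose on the plate. There are two crumbs in the strip along each long edge of the plate (70 to 94 mm to either side of its lengthwise centre line). Origin at the centre of its underside, any yaw.
- crumb3: Broken-off crumb of hardened cement, grey, irregular blocky, about 30 x 23 x 16 mm high, some 15 g, loose on the plate. There are two crumbs in the strip along each long edge of the plate (70 to 94 mm to either side of its lengthwise centre line). Origin at the centre of its underside, any yaw.
- crumb4: Broken-off crumb of hardened cement, grey, irregular blocky, about 28 x 22 x 14 mm high, some 15 g, loose on the plate. There are two crumbs in the strip along each long edge of the plate (70 to 94 mm to either side of its lengthwise centre line). Origin at the centre of its underside, any yaw.

How it is judged:
By the outcome, as a careful person would: the job done as asked, in the order asked, and still so for the second after the job is handed in, with the robot touching nothing.
It also fails if it takes over 72 s, if anything falls off the work surface, if the arm or the gripper's body presses on something with over 40 N, if the wrist force passes 120 N, or if a joint passes its speed limit or range.

## Working session

There is one attempt and no reset: what is moved stays moved. The work goes in short steps, Python scripts to look and compute and a shell command to move; the robot and the scene stay as the last step left them, time stands still between calls to the robot, and variables do not carry over. Pictures are saved under pics/ and viewed, at most 10 in all, crops included, and the job is handed in when it is done.

```bash
mkdir -p pics; python3 - <<'E'
from plant import manip
import cv2
s=manip.state();print(s['time'],s['tool_pos'],s['tool_rot'],s['gripper_width'])
for n in('top','scene'):
    f=manip.grab_frame(n);cv2.imwrite(f'pics/{n}0.png',f['img'][:,:,::-1]);print(n,f['fx'],f['cx'],f['cy'],f['eye'],f['rotation'])
E
```

```text
0.0 [ 0.1992751  -0.59164723  0.20105615] [-1.03652241e-03  9.86841226e-01  1.61688949e-01 -5.98554078e-05] 0.9937785184454809
top 453.6362826865043 326.17781766971785 243.27969090942523 [0.41276811 0.00534106 0.86825193] [-0.07321787  0.72828885 -0.67761414  0.0712291 ]
scene 442.3357085908866 321.2190814976302 233.76335966694734 [ 0.98699045 -0.23305507  0.45491121] [-0.38147512  0.78052243  0.44998104 -0.20682973]
```

View pics/top0.png

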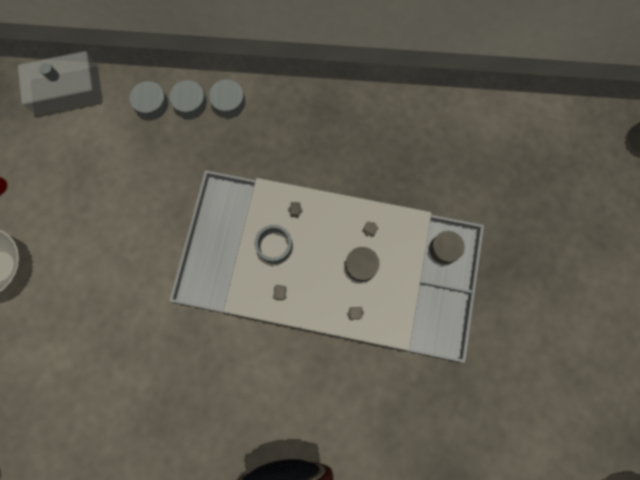

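View pics/scene0.png

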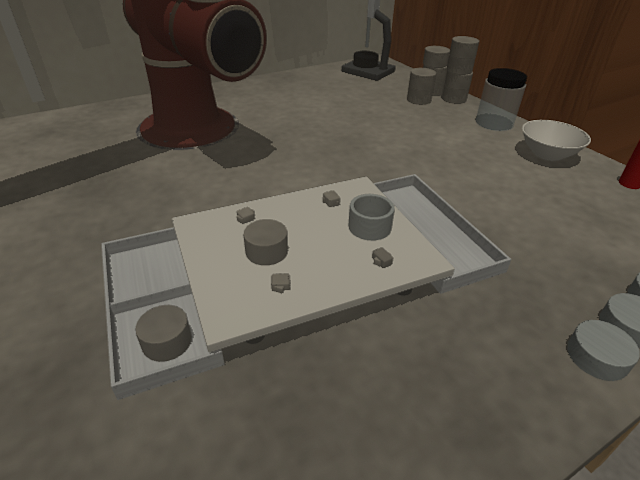

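The top view shows the undivided tray on the left (+y side) and the divided rack on the right. The crumbs are at about (295,209), (370,229), (280,292) and (356,313), the ring at (273,244) and the specimen at (362,264). Next I measure them.

```bash
cat > h.py <<'E'
import numpy as np,cv2
from scipy.spatial.transform import Rotation as R
def rot(q): return R.from_quat(np.roll(q,-1)).as_matrix()
def cast(f,uv,z):
    uv=np.atleast_2d(uv).astype(float)
    d=np.c_[(uv[:,0]-f['cx'])/f['fx'],(uv[:,1]-f['cy'])/f['fy'],np.ones(len(uv))]@rot(f['rotation']).T
    e=np.array(f['eye']); return (e+d*((z-e[2])/d[:,2])[:,None])
def measure(f):
    im=f['img'].astype(int); lum=im.sum(2)/3; rb=im[...,0]-im[...,2]
    m=((lum>140)&(rb>8)).astype(np.uint8)
    cs,h=cv2.findContours(m,cv2.RETR_CCOMP,cv2.CHAIN_APPROX_NONE)
    i=max(range(len(cs)),key=lambda k:cv2.contourArea(cs[k]))
    P=cast(f,cs[i][:,0],.045)[:,:2].astype(np.float32)
    box=cv2.minAreaRect(P)
    pts=[]
    for k,c in enumerate(cs):
        if h[0][k][3]==i and cv2.contourArea(c)>25:
            M=cv2.moments(c);pts.append((M['m10']/M['m00'],M['m01']/M['m00'],cv2.contourArea(c),c))
    return box,pts
E
python3 - <<'E'
from h import *; from plant import manip
f=manip.grab_frame('top'); print(f['img'][260,330],f['img'][250,210],f['img'][209,295],f['img'][400,400])
b,p=measure(f);print(b)
B=cv2.boxPoints(b);print(B)
c=np.array(b[0]); 
e=[B[1]-B[0],B[2]-B[1]]; l=max(e,key=np.linalg.norm); l=l*np.sign(l[1]); l/=np.linalg.norm(l); xx=np.array([l[1],-l[0]])
print('y axis',l,'yaw',np.degrees(np.arctan2(xx[1],xx[0])))
for u,v,a,ct in p:
    w=cast(f,(u,v),.053 if a<500 else .08)[0][:2]
    q=cast(f,ct[:,0],.053 if a<500 else .08)[:,:2]-c; q=np.c_[q@xx,q@l]
    print(u,v,a,w,'plate',(w-c)@xx,(w-c)@l,q.min(0),q.max(0))
E
```

```text
[159 155 140] [141 141 136] [90 84 72] [93 88 76]
((0.5516586899757385, 0.005957186222076416), (0.340154230594635, 0.25502461194992065), 82.58538818359375)
[[ 0.40326443 -0.14624251]
 [ 0.65615654 -0.17915307]
 [ 0.700053    0.15815689]
 [ 0.44716084  0.19106744]]
y axis [0.12904863 0.9916383 ] yaw -7.414619
354.9310344827586 312.8888888888889 261.0 [ 0.4593092  -0.04631177] plate -0.08483205686775794 -0.06374947196174154 [-0.10091732 -0.08166791] [-0.06896697 -0.04613251]
279.35682539682534 292.32063492063486 262.5 [0.48604392 0.09112815] plate -0.07605731476663155 0.07599129167432532 [-0.09309072  0.06035736] [-0.05909715  0.09145622]
360.9469439728353 264.66765704584043 1178.0 [ 0.542301   -0.05022928] plate -0.002028659388692662 -0.05692424677774957 [-0.03829915 -0.09080176] [ 0.0344559  -0.02302512]
273.1788157584336 244.96815286624204 1413.0 [0.56632016 0.10695247] plate 0.0015055696662054528 0.10204283519329162 [-0.03843242  0.06396037] [0.04165669 0.13961597]
369.7122112211221 228.8105610561056 252.5 [ 0.61485089 -0.06454515] plate 0.07176203488792847 -0.061757950346859304 [ 0.05475981 -0.07864992] [ 0.08952779 -0.04423046]
294.7221159974506 209.41363926067558 261.5 [0.64182106 0.07684619] plate 0.08026032911095236 0.08193158169838412 [0.06084566 0.06536938] [0.09972996 0.09844346]
```

Sizes agree with those given (plate 340 x 255 mm, crumbs 72–85 mm off the centre line). First move: close the fingers, turn 64° to line up with the plate and start across.

```bash
cat >> h.py <<'E'
C=np.array([.5517,.0060]);Y=np.array([.1290,.9916]);X=np.array([.9916,-.1290])
def where():
    from plant import manip
    s=manip.state();t=np.array(s['tool_pos']);r=rot(s['tool_rot'])
    print('t',s['time'],'tcp plate x,y,z',(t[:2]-C)@X,(t[:2]-C)@Y,t[2],'tool x in plate',r[:2,0]@X,r[:2,0]@Y,'g',s['gripper_width'],'F',s['contact_force'])
E
python3 -m pendant '[[0,[0.3,-0.3,0],-0.05],[0,[0.6,-0.6,0],-0.1],[0,[1,-1,0],-0.15],[0,[1,-1,0],-0.2],[0,[1,-1,0],-0.25],[0,[1,-1,0],-0.3],[0,[1,-1,0],-0.355],[0,[1,-1,0],-0.355],[0,[1,-1,0],-0.355],[0,[1,-1,0],-0.355]]'
python3 -c "
from h import *;where()"
```

```text
time: 1.15
tool_pos: [0.2748, -0.4401, 0.202]
tool_rot: [-0.0, 0.752, 0.659, 0.0]
contact_force: [0.7, -0.2, -0.2]
gripper_width: 0.003
grasp_force: 0.0
t 1.15 tcp plate x,y,z -0.217026815223117 -0.4781019509692513 0.20203955595662412 tool x in plate 0.0028082780249820967 0.9999517723330397 g 0.0031431707380395 F [ 0.73792515 -0.23683647 -0.24454482]
```

```bash
python3 -m pendant '[[0,[0.3,0.3,0],0],[0,[0.7,0.7,0],0],[0,[1,1,0],0],[0,[1,1,0],0]]' >/dev/null
python3 -m pendant '[[0,[0.35,0.05,0],0],[0,[0.7,0.1,0],0],[0,[1,0.15,0],0],[0,[1,0.15,0],0]]' >/dev/null
python3 -m pendant '[[0,[0.35,0,0],0],[0,[0.7,0,0],0],[0,[1,0,0],0],[0,[1,0,0],0]]' >/dev/null
python3 -m pendant '[[0,[0.35,0,0],0],[0,[0.7,0,0],0],[0,[1,0,0],0],[0,[1,0,0],0],[0,[1,0,0],0],[0,[1,0,0],0]]'
python3 -c "
from h import *;where()"
```

```text
time: 2.95
tool_pos: [0.4744, 0.0161, 0.2022]
tool_rot: [0.0, 0.752, 0.659, -0.0]
contact_force: [0.5, -0.1, 0.0]
gripper_width: 0.001
grasp_force: 0.0
t 2.95 tcp plate x,y,z -0.07799793823423183 7.237549770676832e-05 0.20224846066389418 tool x in plate 0.003340231310641294 0.9999499696444282 g 0.0009696128443975981 F [ 0.46815065 -0.09458037  0.02595399]
```

```bash
python3 -m pendant '[[0,[0.1,0,0.3],0],[0,[0.2,0,0.6],0],[0,[0.2,0,0.9],0],[0,[0.2,0,1],0],[0,[0.2,0,1],0]]' >/dev/null
python3 -m pendant '[[0,[0,0,0.08],0],[0,[0,0,0.16],0],[0,[0,0,0.22],0],[0,[0,0,0.26],0],[0,[0,0,0.26],0],[0,[0,0,0.26],0]]'
python3 - <<'E'
from h import *;where()
from plant import manip
cv2.imwrite('pics/a.png',manip.grab_frame('scene')['img'][130:330,100:520,::-1])
E
```

```text
time: 4.05
tool_pos: [0.4775, 0.0415, 0.0512]
tool_rot: [0.0, 0.752, 0.659, 0.0]
contact_force: [1.1, 0.2, -0.1]
gripper_width: 0.003
grasp_force: 0.0
t 4.05 tcp plate x,y,z -0.07811314843715225 0.02560104372614262 0.05124683020910805 tool x in plate 0.0012648126050862018 0.9999549785137558 g 0.003388753463331205 F [ 1.14333597  0.20415399 -0.14736749]
```

View pics/a.png

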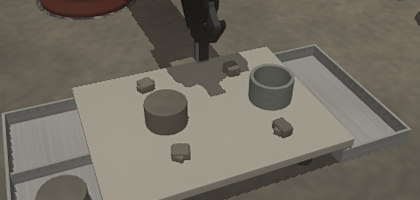

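The fingers (crop 203,60) stand between the two near-side crumbs, clear of the ring and the specimen. Now sweep the first crumb.

```bash
python3 -m pendant '[[0,[0.07,0.01,0],0],[0,[0.14,0.02,0],0],[0,[0.21,0.02,0],0],[0,[0.28,0.02,0],0],[0,[0.35,0.02,0],0],[0,[0.42,0.02,0],0],[0,[0.49,0.02,0],0],[0,[0.56,0.02,0],0],[0,[0.63,0.02,0],0],[0,[0.7,0.02,0],0]]'
python3 - <<'E'
from h import *;where()
from plant import manip
cv2.imwrite('pics/b.png',manip.grab_frame('scene')['img'][130:330,100:520,::-1])
E
```

```text
time: 5.1
tool_pos: [0.4908, 0.1251, 0.0511]
tool_rot: [-0.0, 0.752, 0.659, 0.0]
contact_force: [-0.1, 0.0, -0.0]
gripper_width: 0.003
grasp_force: 0.0
t 5.1 tcp plate x,y,z -0.07572699513623005 0.11024322796770536 0.05110976593986843 tool x in plate 0.0013769123733724563 0.9999548305861797 g 0.0027510414201202264 F [-0.05351102  0.04334937 -0.03130396]
```

View pics/b.png

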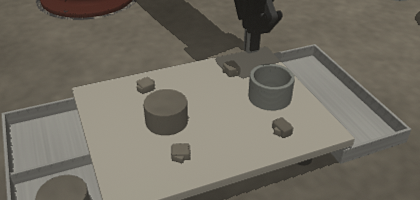

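The crumb still sits at crop (232,68), while the fingers have gone past to (250,50). I'll check by projecting the TCP into both views before moving again.

```bash
python3 - <<'E'
from h import *;where()
from plant import manip
s=manip.state();t=np.array(s['tool_pos'])
W=np.array([[*(C-.076*X+.076*Y),.052],t])
out=[]
for n in('scene','top'):
    f=manip.grab_frame(n);d=(W-np.array(f['eye']))@rot(f['rotation']);uv=d[:,:2]/d[:,2:]*f['fx']+[f['cx'],f['cy']]
    print(n,uv)
    im=f['img'][:,:,::-1].copy()
    u,v=uv.mean(0).astype(int);c=im[max(v-60,0):v+60,u-80:u+80]
    c=cv2.resize(c,None,fx=2.5,fy=2.5,interpolation=cv2.INTER_CUBIC)
    for q in uv: cv2.circle(c,tuple(((q-[u-80,max(v-60,0)])*2.5).astype(int).tolist()),4,(0,0,255),1)
    out.append(c)
cv2.imwrite('pics/c.png',np.hstack(out))
E
```

```text
t 5.15 tcp plate x,y,z -0.07571998916655866 0.11115696954841828 0.0511964235068475 tool x in plate 0.0007417510755058934 0.9999551316196332 g -0.0025464373265058687 F [-0.63659297  0.91963188  0.27962567]
scene [[330.77459274 198.9895163 ]
 [350.27968443 195.08579854]]
top [[279.39485705 292.31857406]
 [260.41418569 288.30344102]]
```

View pics/c.png

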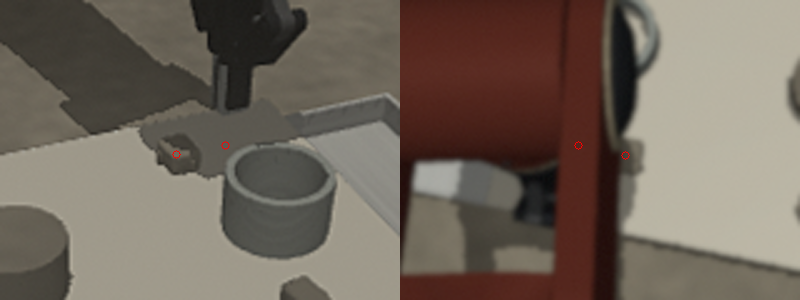

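The crumb projects correctly in both views. The visible fingertip, at crop (235,105), is well above the projected TCP at (225,146), so the fingers aren't where the reported pose puts them. The wrist camera should show which is off.

```bash
python3 - <<'E'
from h import *
from plant import manip
s=manip.state();t=np.array(s['tool_pos']);r=rot(s['tool_rot'])
f=manip.grab_frame('wrist');T=np.array(f['tool_from_camera']);print(T.round(4),f['fx'],f['cx'],f['cy'],s['joint_pos'],s['tool_pos'])
def pr(w): # world->pix
    p=(np.array(w)-t)@r; c=(p-T[:3,3])@T[:3,:3]; return c[:2]/c[2]*f['fx']+[f['cx'],f['cy']]
im=f['img'][:,:,::-1].copy()
L={'c2':[*(C-.076*X+.076*Y),.052],'c4':[*(C+.080*X+.082*Y),.052],'ring':[*(C+.0015*X+.102*Y),.085],'tcp':t,'k':[*(C-.13*X+.17*Y),.045],'k2':[*(C+.13*X+.17*Y),.045]}
for k,w in L.items():
    q=pr(w);print(k,q)
    if abs(q).max()<2000: cv2.circle(im,tuple(q.astype(int).tolist()),5,(0,0,255),1);cv2.putText(im,k,tuple(q.astype(int).tolist()),0,.5,(255,0,0))
cv2.imwrite('pics/w.png',im)
E
```

```text
[[-1.600e-03 -9.497e-01 -3.130e-01  8.170e-02]
 [ 1.000e+00 -1.200e-03 -1.300e-03 -6.000e-04]
 [ 9.000e-04 -3.130e-01  9.497e-01 -1.717e-01]
 [ 0.000e+00  0.000e+00  0.000e+00  1.000e+00]] 366.77707922710385 312.77552538764087 242.29486600266785 [ 1.02131140e-01 -8.64357437e-02  2.01500518e+00 -1.68991494e-04
  1.21307530e+00  2.31981904e-01] [0.4907707  0.12483756 0.05108757]
c2 [314.06402105 346.55094298]
c4 [605.53599168 336.55332467]
ring [493.18516764 339.10209817]
tcp [314.47795375 288.6350997 ]
k [201.12292637 169.27613611]
k2 [744.83598254 168.23481785]
```

View pics/w.png

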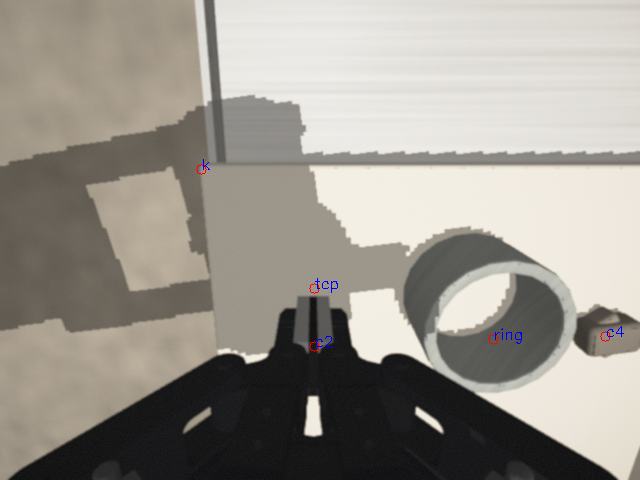

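The wrist view matches the reported pose: the plate corner and crumbs project onto themselves. But the shut fingertips end (row 297) about 25–30 mm short of the stated TCP, so I passed above the crumb. I'll go back and lower in small steps, watching the force.

```bash
python3 -m pendant '[[0,[-0.2,0,-0.04],0],[0,[-0.4,0,-0.04],0],[0,[-0.6,0,-0.04],0],[0,[-0.7,0,0],0],[0,[-0.7,0,0.06],0],[0,[-0.7,0,0.12],0],[0,[-0.7,0,0.12],0]]'
python3 -m pendant '[[0,[0,0,0.01],0],[0,[0,0,0.02],0],[0,[0,0,0.03],0],[0,[0,0,0.03],0],[0,[0,0,0.03],0]]' | grep -E "pos|contact"
python3 - <<'E'
from h import *;where()
from plant import manip
f=manip.grab_frame('scene');im=f['img'][:,:,::-1]
a=cv2.resize(im[120:240,240:400],None,fx=2.5,fy=2.5)
b=cv2.resize(manip.grab_frame('wrist')['img'][150:390,160:480,::-1],(400,300))
cv2.imwrite('pics/d.png',np.hstack([a,b]))
E
```

```text
time: 6.0
tool_pos: [0.4784, 0.0418, 0.0348]
tool_rot: [-0.001, 0.752, 0.66, -0.001]
contact_force: [0.2, -0.4, -0.4]
gripper_width: -0.001
grasp_force: 0.0
tool_pos: [0.4799, 0.0412, 0.0332]
contact_force: [0.3, 0.1, 0.5]
t 6.5 tcp plate x,y,z -0.07576520346361233 0.025647337859117235 0.03322095556945105 tool x in plate 0.0012250596672661546 0.9999550282277486 g -0.002091823003549249 F [0.31337589 0.14464484 0.54789276]
```

View pics/d.png

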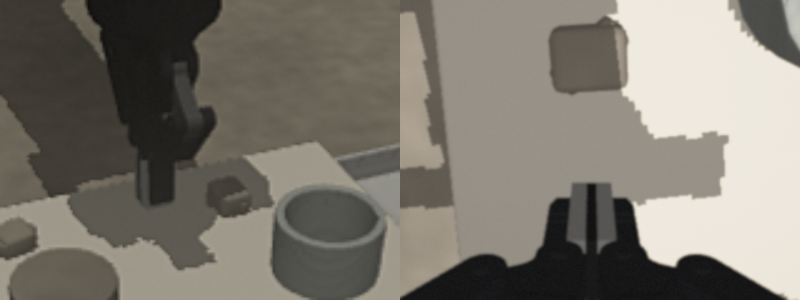

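The tip (left crop 158,205) now looks close to crumb height. I compute its height from the ray before going lower.

```bash
python3 - <<'E'
from h import *
from plant import manip
f=manip.grab_frame('scene')
for x in(-.066,-.061):
  for z in(.045,.05,.055,.06,.065):
    w=np.array([*(C+x*X+.020*Y),z]);d=(w-np.array(f['eye']))@rot(f['rotation']);print(x,z,(d[:2]/d[2]*f['fx']+[f['cx'],f['cy']]).round(1))
E
python3 -m pendant '[[0,[0,0,0.02],0],[0,[0,0,0.04],0],[0,[0,0,0.04],0],[0,[0,0,0.04],0]]' | grep -E "pos|contact"
```

```text
-0.066 0.045 [300.8 213.3]
-0.066 0.05 [300.8 210.7]
-0.066 0.055 [300.8 208.1]
-0.066 0.06 [300.7 205.5]
-0.066 0.065 [300.7 202.8]
-0.061 0.045 [302.  215.1]
-0.061 0.05 [301.9 212.5]
-0.061 0.055 [301.9 209.9]
-0.061 0.06 [301.9 207.2]
-0.061 0.065 [301.9 204.6]
tool_pos: [0.4796, 0.0411, 0.0281]
contact_force: [0.8, 0.1, 0.1]
```

The tip sits about 32 mm above the reported TCP. Lower another 10 mm to leave a 5 mm gap over the plate.

```bash
python3 -m pendant '[[0,[0,0,0.03],0],[0,[0,0,0.06],0],[0,[0,0,0.06],0],[0,[0,0,0.06],0]]' | grep -E "pos|contact"
python3 -m pendant '[[0,[0,0,0.012],0],[0,[0,0,0.025],0],[0,[0,0,0.025],0],[0,[0,0,0.025],0]]' | grep -E "pos|contact"
```

```text
tool_pos: [0.4796, 0.0411, 0.0209]
contact_force: [-0.0, 0.9, 0.7]
tool_pos: [0.4798, 0.0411, 0.0181]
contact_force: [-0.5, 0.3, -0.4]
```

```bash
python3 -m pendant '[[0,[0.06,0,0],0],[0,[0.12,0,0],0],[0,[0.18,0,0],0],[0,[0.24,0,0],0],[0,[0.3,0,0],0],[0,[0.36,0,0],0],[0,[0.42,0,0],0],[0,[0.48,0,0],0],[0,[0.48,0,0],0]]'
python3 - <<'E'
from h import *;where()
from plant import manip
f=manip.grab_frame('scene');im=f['img'][:,:,::-1]
a=cv2.resize(im[120:240,240:400],None,fx=2.5,fy=2.5)
b=cv2.resize(manip.grab_frame('wrist')['img'][150:390,160:480,::-1],(400,300))
cv2.imwrite('pics/e.png',np.hstack([a,b]))
E
```

```text
time: 8.75
tool_pos: [0.4874, 0.099, 0.0181]
tool_rot: [-0.0, 0.751, 0.66, 0.0]
contact_force: [-0.2, -0.3, -0.5]
gripper_width: 0.003
grasp_force: 0.0
t 8.75 tcp plate x,y,z -0.07579023077254664 0.08396880727300676 0.018121168212438844 tool x in plate 0.00030872571679014274 0.9999557141638159 g 0.0026393252151129115 F [-0.19120008 -0.28894946 -0.51558067]
```

View pics/e.png

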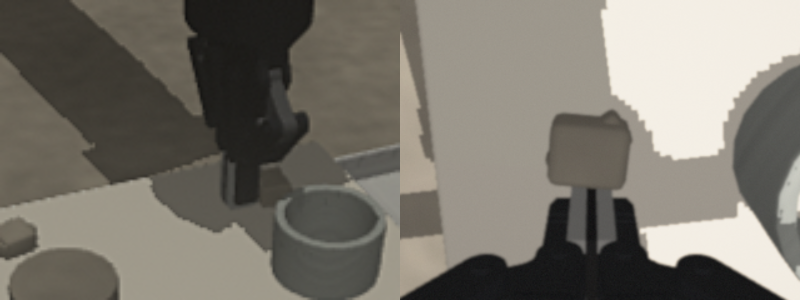

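It works: the crumb is squarely in front of the fingers (right crop 588,150). Push it over the edge, lift, and go back for the next one.

```bash
python3 -m pendant '[[0,[0.08,0,0],0],[0,[0.16,0,0],0],[0,[0.24,0,0],0],[0,[0.32,0,0],0],[0,[0.4,0,0],0],[0,[0.48,0,0],0],[0,[0.56,0,0],0],[0,[0.64,0,0],0],[0,[0.72,0,0],0],[0,[0.8,0,0],0]]'
python3 -m pendant '[[0,[0,0,-0.2],0],[0,[0,0,-0.5],0],[0,[0,0,-0.8],0],[0,[0,0,-1],0],[0,[0,0,-1],0]]'|grep -E "pos"
python3 -m pendant '[[0,[-0.35,0,0],0],[0,[-0.7,0,0],0],[0,[-1,0,0],0],[0,[-1,0,0],0],[0,[-1,0,0],0]]'|grep -E "pos"
python3 -c "
from h import *;where()"
```

```text
time: 9.85
tool_pos: [0.4999, 0.1942, 0.0181]
tool_rot: [-0.0, 0.752, 0.659, 0.0]
contact_force: [0.2, 0.2, -0.8]
gripper_width: 0.004
grasp_force: 0.0
tool_pos: [0.5029, 0.1945, 0.1432]
tool_pos: [0.4836, 0.0742, 0.1369]
t 10.85 tcp plate x,y,z -0.07633593907982084 0.05880333443184371 0.13692567147498286 tool x in plate 0.0031823656946304768 0.9999506729816359 g -0.0004086909356952827 F [ 0.39637714 -0.00179865  1.06658472]
```

```bash
python3 -m pendant '[[0,[-0.35,-0.02,0],0],[0,[-0.7,-0.04,0],0],[0,[-0.9,-0.07,0],0],[0,[-0.9,-0.07,0],0]]'|grep -E "pos"
python3 -m pendant '[[0,[-0.3,0,0],0],[0,[-0.55,0,0],0],[0,[-0.55,0,0],0],[0,[-0.55,0,0.3],0],[0,[-0.55,0,0.6],0],[0,[-0.55,0,0.8],0],[0,[-0.55,0,0.9],0],[0,[-0.55,0,1],0],[0,[-0.55,0,1],0],[0,[-0.55,0,1],0]]'|grep -E "pos|contact"
python3 -c "
from h import *;where()"
```

```text
tool_pos: [0.4614, -0.0324, 0.1375]
tool_pos: [0.4541, -0.0969, 0.0191]
contact_force: [0.1, -1.0, -0.1]
t 12.25 tcp plate x,y,z -0.08349730993158386 -0.11460766032506843 0.01906964649041854 tool x in plate 0.0008074628650704171 0.999955433749238 g -0.0009947774231456746 F [ 0.11119818 -1.03308704 -0.10580428]
```

```bash
cat >> h.py <<'E'
def ahead():
    from plant import manip
    im=manip.grab_frame('wrist')['img'].astype(int).mean(2)[150:300,200:430]
    m=((im<135)).astype(np.uint8);n,l,st,ce=cv2.connectedComponentsWithStats(m)
    for i in range(1,n):
        if st[i,4]>300: print('blob',st[i,:4]+[200,150,0,0],st[i,4],(ce[i]+[200,150]).round())
E
python3 -m pendant '[[0,[0.08,0,0],0],[0,[0.16,0,0],0],[0,[0.24,0,0],0],[0,[0.32,0,0],0],[0,[0.4,0,0],0],[0,[0.48,0,0],0],[0,[0.56,0,0],0],[0,[0.64,0,0],0],[0,[0.72,0,0],0],[0,[0.8,0,0],0]]'
python3 - <<'E'
from h import *;where();ahead()
from plant import manip
cv2.imwrite('pics/g.png',manip.grab_frame('wrist')['img'][150:390,160:480,::-1])
E
```

```text
time: 13.25
tool_pos: [0.4657, -0.001, 0.018]
tool_rot: [-0.0, 0.752, 0.659, -0.0]
contact_force: [-0.1, -1.6, 0.4]
gripper_width: 0.0
grasp_force: 0.0
t 13.25 tcp plate x,y,z -0.08441652160059983 -0.0179911018849781 0.018019363911491927 tool x in plate 0.0013695841089479382 0.9999548350367107 g 0.000326846164790918 F [-0.10236522 -1.5762235   0.36597434]
blob [200 199  11 101] 564 [203. 264.]
blob [250 233  80  67] 3762 [288. 269.]
```

View pics/g.png

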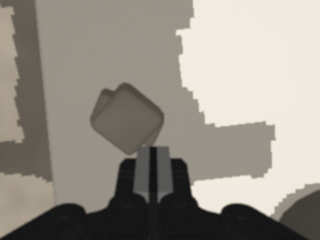

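The crumb has turned its corner to the fingers and sits about 11 mm to the left (crop 128,118, fingers at 153). Back off, shift 14 mm outward and push on.

```bash
python3 -m pendant '[[0,[-0.08,0,0],0],[0,[-0.14,0,0],0],[0,[-0.14,-0.06,0],0],[0,[-0.14,-0.12,0],0],[0,[-0.07,-0.12,0],0],[0,[0,-0.12,0],0],[0,[0.07,-0.12,0],0],[0,[0.14,-0.12,0],0],[0,[0.21,-0.12,0],0],[0,[0.28,-0.12,0],0]]'|grep contact
python3 - <<'E'
from h import *;where();ahead()
E
```

```text
contact_force: [1.1, -0.6, -0.0]
t 14.35 tcp plate x,y,z -0.09856357475016814 0.01570334201245307 0.018150969992291807 tool x in plate 0.0008367682857841832 0.9999554285786973 g -0.0005061441984273546 F [ 1.09811866 -0.61821433 -0.02798191]
blob [200 150  43 150] 5697 [219. 228.]
blob [277 229  74  71] 3861 [313. 265.]
```

The crumb is centred now (columns 277–351, fingers at 313). Carry on.

```bash
python3 -m pendant '[[0,[0.07,0,0],0],[0,[0.14,0,0],0],[0,[0.21,0,0],0],[0,[0.28,0,0],0],[0,[0.35,0,0],0],[0,[0.42,0,0],0]]'|grep contact
python3 - <<'E'
from h import *;where();ahead()
E
```

```text
contact_force: [-0.8, -0.3, -0.2]
t 15.0 tcp plate x,y,z -0.09862847075464949 0.06588608436337708 0.018097647085408036 tool x in plate 0.0013424743080203644 0.999954877860532 g 0.002047359245790513 F [-0.83593316 -0.34523767 -0.20242049]
blob [200 150  43 150] 5647 [218. 228.]
blob [261 243  76  57] 3598 [299. 272.]
```

```bash
python3 -m pendant '[[0,[-0.06,0,0],0],[0,[-0.06,-0.07,0],0],[0,[-0.06,-0.07,0],0],[0,[0,-0.07,0],0],[0,[0.07,-0.07,0],0],[0,[0.14,-0.07,0],0],[0,[0.21,-0.07,0],0],[0,[0.28,-0.07,0],0]]'|grep contact
python3 - <<'E'
from h import *;where();ahead()
E
```

```text
contact_force: [0.7, -0.9, -0.1]
t 15.85 tcp plate x,y,z -0.1068984570420296 0.09972982256639996 0.018145969832287667 tool x in plate 0.0008789389647267693 0.9999553924575774 g 0.001696137158348511 F [ 0.74216645 -0.93075526 -0.10490734]
blob [200 150  61 150] 8651 [228. 226.]
blob [283 243  75  57] 3601 [320. 272.]
```

Still flat and well centred (283–358). Push it over the edge, lift and check from the top view.

```bash
python3 -m pendant '[[0,[0.07,0,0],0],[0,[0.14,0,0],0],[0,[0.21,0,0],0],[0,[0.28,0,0],0],[0,[0.35,0,0],0],[0,[0.42,0,0],0],[0,[0.49,0,0],0],[0,[0.56,0,0],0],[0,[0.63,0,0],0],[0,[0.68,0,0],0]]'|grep contact
python3 -m pendant '[[0,[0,0,-0.2],0],[0,[0,0,-0.5],0],[0,[0,0,-0.8],0],[0,[0,0,-1],0],[0,[0,0,-1],0]]'|grep -E "pos"
python3 -m pendant '[[0,[-0.3,0.35,0],0],[0,[-0.6,0.7,0],0],[0,[-1,1,0],0],[0,[-1,1,0],0],[0,[-1,1,0],0]]'|grep -E "pos"
python3 -m pendant '[[0,[0,0.2,0],0],[0,[0,0.53,0],0],[0,[0,0.53,0],0],[0,[0,0.53,0],0]]'|grep -E "pos"
python3 - <<'E'
from h import *;where()
from plant import manip
f=manip.grab_frame('scene');im=f['img'].astype(int).mean(2)
# dark blobs in tray area: plate x -.126..126, y .175...27 at z .004, seen in scene
poly=[]
for x,y in[(-.122,.19),(.122,.178),(.122,.265),(-.122,.265)]:
    w=np.array([*(C+x*X+y*Y),.006]);d=(w-np.array(f['eye']))@rot(f['rotation']);poly.append(d[:2]/d[2]*f['fx']+[f['cx'],f['cy']])
m=np.zeros(im.shape,np.uint8);cv2.fillPoly(m,[np.int32(poly)],1)
print(np.int32(poly).tolist(),np.median(im[m>0]))
b=((im<105)&(m>0)).astype(np.uint8);n,l,st,ce=cv2.connectedComponentsWithStats(b)
for i in range(1,n):
    if st[i,4]>25:
        w=cast(f,ce[i],.01)[0][:2]-C;print(st[i],w@X,w@Y)
cv2.imwrite('pics/tr.png',f['img'][:,:,::-1])
E
```

```text
contact_force: [-0.5, -0.3, 0.4]
tool_pos: [0.472, 0.1997, 0.1431]
tool_pos: [0.5728, 0.0617, 0.1363]
tool_pos: [0.6344, 0.0568, 0.1363]
t 18.3 tcp plate x,y,z 0.07545807287424125 0.061045295651624705 0.13633336901154386 tool x in plate 0.0005646103846467683 0.9999556192612306 g 0.0021324921034515582 F [-0.1968694   0.4537699   0.18762809]
[[376, 193], [450, 282], [498, 267], [410, 185]] 142.66666666666666
[378 194  25  21 231] -0.08465954854888562 0.2002245614943719
[401 223  14  17  37] 0.0001891203289459956 0.18272510842056194
[443 265  56  18 260] 0.11844695615168355 0.209969980329929
```

```bash
python3 -m pendant '[[0,[-0.22,0.04,0],0],[0,[-0.22,0.04,0],0],[0,[-0.22,0.04,0.3],0],[0,[-0.22,0.04,0.6],0],[0,[-0.22,0.04,0.8],0],[0,[-0.22,0.04,0.9],0],[0,[-0.22,0.04,1],0],[0,[-0.22,0.04,1],0],[0,[-0.22,0.04,1],0]]'|grep -E "pos|contact"
python3 -m pendant '[[0,[0.07,0,0],0],[0,[0.14,0,0],0],[0,[0.21,0,0],0],[0,[0.28,0,0],0],[0,[0.35,0,0],0],[0,[0.42,0,0],0]]'|grep -E "pos|contact"
python3 - <<'E'
from h import *;where();ahead()
E
```

```text
tool_pos: [0.6375, 0.0291, 0.0194]
contact_force: [0.1, 1.0, 0.9]
tool_pos: [0.6434, 0.0798, 0.0181]
contact_force: [-0.2, 0.1, -0.7]
t 19.85 tcp plate x,y,z 0.08138830182282775 0.08503286441593917 0.018127585120948683 tool x in plate 0.0010343424332912522 0.9999552440309519 g -0.0009063886394797864 F [-0.20882951  0.08469137 -0.72314996]
blob [272 230  74  70] 3955 [309. 266.]
blob [200 243  11  57] 464 [204. 275.]
```

```bash
python3 -m pendant '[[0,[0.07,0,0],0],[0,[0.14,0,0],0],[0,[0.21,0,0],0],[0,[0.28,0,0],0],[0,[0.35,0,0],0]]'|grep -E "contact"
python3 - <<'E'
from h import *;where();ahead()
E
```

```text
contact_force: [0.9, -0.5, -0.2]
t 20.4 tcp plate x,y,z 0.0814326386088115 0.12688213922700278 0.01804827298255604 tool x in plate 0.0013608492956662798 0.9999548504490667 g -0.0017995938191348387 F [ 0.8684998  -0.51255248 -0.23817909]
blob [200 150 226  67] 2546 [331. 202.]
blob [274 230  73  70] 3931 [311. 266.]
```

Stable. Push it over, lift, and return behind the last crumb (x 0.072, y −0.062).

```bash
python3 -m pendant '[[0,[0.07,0,0],0],[0,[0.14,0,0],0],[0,[0.21,0,0],0],[0,[0.28,0,0],0],[0,[0.35,0,0],0],[0,[0.42,0,0],0],[0,[0.46,0,0],0],[0,[0.46,0,0],0]]'|grep -E "contact"
python3 -m pendant '[[0,[0,0,-0.2],0],[0,[0,0,-0.5],0],[0,[0,0,-0.8],0],[0,[0,0,-1],0],[0,[0,0,-1],0]]'|grep -E "pos"
python3 -m pendant '[[0,[-0.35,0,0],0],[0,[-0.7,0,0],0],[0,[-1,-0.03,0],0],[0,[-1,-0.06,0],0]]'|grep -E "pos"
python3 -m pendant '[[0,[-0.35,0,0],0],[0,[-0.7,0,0],0],[0,[-1,0,0],0],[0,[-1,0,0],0],[0,[-1,0,0],0]]'|grep -E "pos"
python3 -c "
from h import *;where()"
```

```text
contact_force: [-0.4, -1.0, -0.7]
tool_pos: [0.6592, 0.1755, 0.1441]
tool_pos: [0.6318, 0.0533, 0.1363]
tool_pos: [0.617, -0.0617, 0.1369]
t 22.65 tcp plate x,y,z 0.07347982987382934 -0.058682822918100994 0.13694022602167946 tool x in plate 0.0027025963947380216 0.9999517982959851 g -0.004572386738683478 F [ 0.47216368  0.52987188 -0.77038821]
```

```bash
python3 -m pendant '[[0,[-0.3,0,0],0],[0,[-0.45,0,0],0],[0,[-0.45,0,0],0],[0,[-0.45,0,0.3],0],[0,[-0.45,0,0.6],0],[0,[-0.45,0,0.8],0],[0,[-0.45,0,0.9],0],[0,[-0.45,0,1],0],[0,[-0.45,0,1],0],[0,[-0.45,0,1],0]]'|grep -E "pos|contact"
python3 -m pendant '[[0,[0.07,0,0],0],[0,[0.14,0,0],0],[0,[0.21,0,0],0],[0,[0.28,0,0],0],[0,[0.35,0,0],0],[0,[0.42,0,0],0]]'|grep -E "contact"
python3 - <<'E'
from h import *;where();ahead()
E
```

```text
tool_pos: [0.6115, -0.1152, 0.0193]
contact_force: [0.9, 0.5, -0.1]
contact_force: [-0.1, 0.8, 0.9]
t 24.25 tcp plate x,y,z 0.07397823629521354 -0.061365961217484145 0.018132097725565476 tool x in plate 0.001026703083059351 0.9999552512796243 g 0.0011341913359211343 F [-0.11632238  0.756693    0.87767957]
blob [260 238  71  62] 3584 [296. 270.]
```

```bash
python3 -m pendant '[[0,[-0.08,0,0],0],[0,[-0.08,-0.08,0],0],[0,[-0.08,-0.08,0],0],[0,[0,-0.08,0],0],[0,[0.07,-0.08,0],0],[0,[0.14,-0.08,0],0],[0,[0.21,-0.08,0],0],[0,[0.28,-0.08,0],0]]'|grep contact
python3 - <<'E'
from h import *;where();ahead()
E
```

```text
contact_force: [-0.1, -0.1, -0.3]
t 25.1 tcp plate x,y,z 0.0645929181939958 -0.02764173549341521 0.018170059508857903 tool x in plate 0.0008607602202186451 0.9999554082750854 g -0.0027542200653073497 F [-0.06426477 -0.06295609 -0.28635616]
blob [286 239  72  61] 3570 [321. 269.]
```

```bash
python3 -m pendant '[[0,[0.07,0,0],0],[0,[0.14,0,0],0],[0,[0.21,0,0],0],[0,[0.28,0,0],0],[0,[0.35,0,0],0],[0,[0.42,0,0],0],[0,[0.49,0,0],0]]'|grep contact
python3 - <<'E'
from h import *;where();ahead()
E
```

```text
contact_force: [0.2, -0.4, -0.3]
t 25.85 tcp plate x,y,z 0.06454376480714309 0.030887941016195814 0.018110350359297124 tool x in plate 0.0012685916222928235 0.9999549743195697 g 0.0002786043371290156 F [ 0.21375287 -0.44064397 -0.28314298]
blob [200 150  42  71] 2067 [217. 177.]
blob [286 239  72  61] 3587 [321. 269.]
```

```bash
python3 -m pendant '[[0,[0.08,0,0],0],[0,[0.16,0,0],0],[0,[0.24,0,0],0],[0,[0.32,0,0],0],[0,[0.4,0,0],0],[0,[0.48,0,0],0],[0,[0.56,0,0],0],[0,[0.64,0,0],0]]'|grep contact
python3 - <<'E'
from h import *;where();ahead()
E
python3 -m pendant '[[0,[0.07,0,0],0],[0,[0.14,0,0],0],[0,[0.21,0,0],0],[0,[0.28,0,0],0],[0,[0.35,0,0],0],[0,[0.42,0,0],0],[0,[0.49,0,0],0],[0,[0.56,0,0],0],[0,[0.6,0,0],0],[0,[0.6,0,0],0]]'|grep contact
python3 -m pendant '[[0,[0,0,-0.2],0],[0,[0,0,-0.5],0],[0,[0,0,-0.8],0],[0,[0,0,-1],0],[0,[0,0,-1],0]]'|grep -E "pos"
python3 -m pendant '[[0,[0.35,0,-0.2],0],[0,[0.7,0,-0.4],0],[0,[1,0,-0.5],0],[0,[1,0,-0.5],0],[0,[1,0,-0.5],0]]'|grep -E "pos"
python3 -m pendant '[[0,[0.35,-0.3,0],0],[0,[0.7,-0.7,0],0],[0,[1,-1,0],0],[0,[1,-1,0],0],[0,[1,-1,0],0]]'|grep -E "pos"
python3 - <<'E'
from h import *
from plant import manip
f=manip.grab_frame('top');s=manip.grab_frame('scene')
a=cv2.resize(f['img'][150:380,150:500,::-1],(560,368));b=cv2.resize(s['img'][150:410,80:530,::-1],(560,324))
cv2.imwrite('pics/z.png',np.vstack([a,b])[:,:][:692])
im=cv2.imread('pics/z.png');cv2.imwrite('pics/z.png',cv2.resize(im,(486,600)))
E
```

```text
contact_force: [0.7, -0.7, -0.4]
t 26.7 tcp plate x,y,z 0.06465586700915202 0.10776919216033591 0.018107338613517855 tool x in plate 0.0013430476097718923 0.9999548770449689 g -0.00047943559783235454 F [ 0.73903891 -0.66494518 -0.39938288]
blob [200 162 230   8] 1258 [306. 166.]
blob [286 239  73  61] 3572 [322. 269.]
blob [200 257  48  43] 1329 [218. 283.]
contact_force: [-0.1, -0.9, -0.2]
tool_pos: [0.6422, 0.1753, 0.144]
tool_pos: [0.6541, 0.2942, 0.1965]
tool_pos: [0.5492, 0.4291, 0.1963]
```

View pics/z.png

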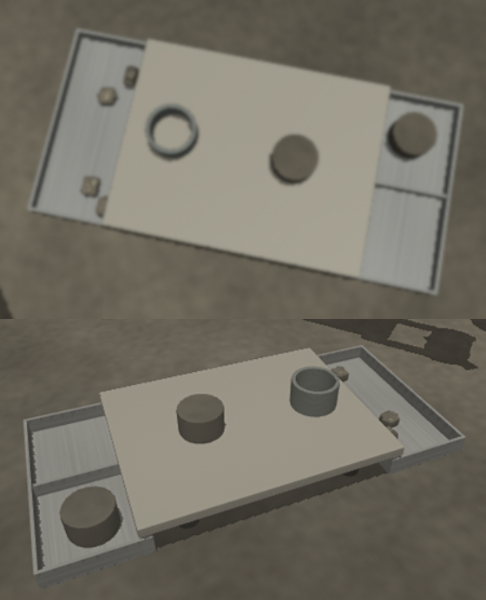

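All four crumbs are in the tray, at picture positions (107,96), (131,77), (91,186) and (102,206). A last numeric check that the specimen and ring haven't moved, then hand in.

```bash
python3 - <<'E'
from h import *
from plant import manip
f=manip.grab_frame('top');b,p=measure(f)
for u,v,a,_ in p: print(round(u,1),round(v,1),a)
print(manip.state()['time']);print(manip.job_done())
E
```

```text
360.9 264.7 1164.0
273.2 245.0 1389.0
29.4
the job is handed in; nothing more can be done
None
```

All four crumbs were swept over the plate's edge into the scrap tray in 29.4 s (one may rest partly under the plate's overhang); the specimen and ring mould measure unmoved, the stored specimen looks undisturbed in the last pictures, and the job is handed in (no verdict returned).

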